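# Open the push-and-turn cap of the rail cleaner

## Robot

A 7-joint arm with a two-finger parallel gripper is mounted at the origin on a cart in front of the work surface, level with it; the furniture and walls round the work are solid. World frame = base frame: x ahead of the robot, y to its left, z up, the work surface at z = 0. Lengths are in m, angles in rad, forces in N, time in s.
With the tool pointing down it reaches from about 0.4 to 0.85 m from the base axis. Payload 10.4 kg.
Tool frame: the origin (TCP) lies midway between the tips of the shut fingers; the grasp point (between the pads) lies 19 mm behind it; z points along the fingers, y is the line along which they close (so a half turn about z gives the same grasp; the last joint's range is limited). The gripper opens to 87 mm and grips with 3 to 60 N. Pads are 19 mm wide; open, the fingers measure 117 mm over their backs; the gripper's body (75 mm by 190 mm) begins 51 mm behind the grasp point.
Start: joints at [-1.346, 0.332, -0.065, 1.46, 0.022, 1.35, -0.088], TCP at [0.153, 0.606, 0.223] pointing down, gripper open.
Joint ranges: [-2.6, 2.6], [-0.5, 2.12], [-1.47, 1.34], [0.16, 2.42], [-1.27, 4.41], [0.06, 2.06], [-2.6, 2.6]. Speed limits (rad/s): [2.22, 2.22, 2.79, 2.79, 3.14, 3.14, 3.14].

## Interface

Orientations are given as a unit quaternion [x, y, z, w].
In Python, from bench import r gives the robot as it stands.
- The arm moves only by the tool arm_command, never from a script. Its arguments are lists of equal length, an entry for each row: "xyz": the shift along the world's x, y, z in m, a list of three; "rot": the turn, a rotation vector about the world's x, y, z in rad, a list of three. In form: {"xyz": [[tx, ty, tz], ...], "rot": [[ax, ay, az], ...]}. A call has 1 to 20 rows; each row is the pose to reach, as a shift and turn from the pose commanded when the call began; what a row does not reach only later rows make up. A row lasts 1/12 s, in which the tool goes at most 41.7 mm and 7.16 degrees, less where a joint would pass 70% of its speed; a pose out of reach is approached as far as the arm can. A call with a gripper value outside its range is refused whole. "grip" is the opening, from 0 (shut) to 1 (fully open), set as the call begins (left out, the last holds). The fingers move at their own pace and stop on an object; "squeeze" is the grip in N (left out, the last holds). Time passes only in rows, so rows that repeat a pose let the fingers close. It gives the time, the measured TCP pose, the force, the opening and the grip force at its end, in the units of the state.
- r.read_state(): the state, without advancing time (a new reading comes with each control period).
- r.camera(name): name is "side" or "top" or "wrist"; returns the picture (400x640x3 uint8, red, green, blue); there is no depth.
- r.camera_model(name): a dict with "fx", "fy", "cx", "cy" (pixels), "T" (4x4, takes a point from camera to world coordinates). Camera axes: x right, y up, looking along -z (the intrinsics and any distortion apply to the point x, -y, -z); pixel columns grow to the right and rows downward; lengths in m; the calibration is good to about 2 mm. A picture is of the moment at which its call begins: read the wrist's pose just before it. camera_model takes no time and is no camera call; for the wrist camera it gives the pose at the moment of the call.
- r.close_job(): hands the job in; it is judged then, once.
Trained networks look in the newest picture that a camera, given by its name, has taken for a name from the list of things; names that differ only in an ending like _2 or _b are one class to them, and where a whole thing is asked for, a point or a joint stands for the part that bears it (a point fixed in the world has none). Each returns a list of dicts, best first, with "conf" (0 to 1); they miss things now and then, are a little off and sometimes report something else, mostly with a low value. They report only what shows in the picture. A call takes as long as a camera call. They do not tell look-alikes from the thing itself.
- r.look_for(label, camera): "at" ([x, y, z] in m, in the coordinates of the camera as it stood for that picture, good to about 4 mm: the middle of the surface that is visible of it).
- r.spot_point(label, camera): "at" ([x, y, z] in m, in the coordinates of the camera as it stood for that picture, good to about 4 mm: a listed point, or the origin of a listed thing).
The state is a dict: "time": time; "joint_positions": joint angles; "joint_vel": joint speeds; "joint_torque": joint torques, N m; "ee_pos": TCP position; "eef_rot": TCP orientation; "ft_force": force on the tool from outside, world axes, zero at the start; "torque": the same for the moment, N m; "width": finger opening in m; "grip_force": force on a finger pad.
Only numpy, scipy, OpenCV 4.12 (cv2) and the standard library are available. Lean on these libraries where they do the work, as an engineer would, in place of code of your own. Each camera call takes 0.05 s, during which the arm holds its last target. There are 200 camera calls.

## Task

The rails need cleaning: open the child-proof cap of the bottle with the yellow cap by pressing the cap down and, with it held down, turning it anticlockwise until the inner cap has come round from the red dot to the green dot and stops. Then let go so that the cap springs back up; leave the blue-capped thinner bottle locked.

Things in the scene. Friction and masses are not known exactly. Their poses are not given: they have to be found in the camera images.
- yellow_cap (a point): centre of the top of the yellow cap shell, 126 mm up; z up. Shell: ribbed upright cylinder 38 mm across, 28 tall; any grasp yaw. It spins freely, springs up, and goes down 6 mm (2 N to start, 7 N at the stop). Only when down do its lugs catch the inner cap and turn it; anticlockwise from above they catch after 0.09 to 0.4 rad of play. The inner cap stays where turned
- yellow_inner (a joint): turn in rad, anticlockwise from above, of the black inner cap under the yellow shell (33 mm across, its lowest 12 mm show): 0 locked (starts at 0 to 0.1), 0.95 open at a hard stop; stiff, 0.18 N m. Its white stripe stands over a red dot on the bottle's shoulder when locked, over a green dot when open
- blue_cap (a point): the same point of a second bottle, alike in all but its blue shell. Both bottles: white, 56 mm across, shoulder 86 mm up, in a black stand 96 mm across and 30 mm tall that is fixed to the table; shell, inner cap and bottle share one upright axis
- blue_inner (a joint): as yellow_inner, for the blue-capped bottle
Things that resemble listed ones, but are neither listed nor needed, are in the scene too. What is shaped like the part that bears blue_cap but purple is not meant.

How it is judged:
By the outcome, as a careful person would: the job done as asked, in the order asked, and still so for the second after the job is handed in, with the robot touching nothing.
It also fails if it takes over 32 s, if anything falls off the work surface, if the arm or the gripper's body presses on something with over 40 N, if the wrist force passes 120 N, or if a joint passes its speed limit or range.

## Working session

There is one attempt and no reset: what is moved stays moved. The work goes in short steps, Python scripts to look and compute and a tool call to move; the robot and the scene stay as the last step left them, time stands still between calls to the robot, and variables do not carry over. Pictures are saved under pics/ and viewed, at most 10 in all, crops included, and the job is handed in when it is done.

Besides the shell and the picture viewer there is one more tool, called after ">>>" as name(argument=value, ...), one argument or row to a line, values as JSON. arm_command: Moves the arm, as the interface text tells. Its arguments: {"type":"object","properties":{"xyz":{"type":"array"},"rot":{"type":"array"},"grip":{"type":"number"},"squeeze":{"type":"number"}},"required":["xyz","rot"]}

```bash
mkdir -p pics; cat > h.py <<'E'
from bench import r
import numpy as np, cv2
def look(cam,labels,fn):
    T=np.array(r.camera_model(cam)["T"]); im=r.camera(cam)
    cv2.imwrite("pics/"+cam+fn+".png",im[:,:,::-1])
    for l in labels:
        for d in r.spot_point(l,cam)[:4]:
            print(cam,l,round(d["conf"],2),np.round(T@np.append(d["at"],1),4)[:3])
    return im
E
python3 - <<'E'
from h import *
for c in("top","side"): look(c,["yellow_cap","blue_cap"],"1")
a=cv2.imread("pics/top1.png");b=cv2.imread("pics/side1.png")
cv2.imwrite("pics/both1.png",cv2.resize(np.vstack([a,b]),(480,600)))
s=r.read_state();print(s["time"],s["ee_pos"],s["eef_rot"],s["ft_force"])
m=r.camera_model("top");print(m)
E
```

```text
top yellow_cap 0.89 [ 0.4921 -0.1171  0.1307]
top blue_cap 0.65 [0.4534 0.2603 0.1227]
top blue_cap 0.64 [0.434 0.115 0.127]
side yellow_cap 0.82 [ 0.4951 -0.1176  0.1266]
side blue_cap 0.67 [0.4358 0.1239 0.1248]
side blue_cap 0.57 [0.4507 0.2631 0.1252]
0.3 [0.15324791 0.60579371 0.2223034 ] [ 1.23564185e-01  9.92336559e-01 -2.14166263e-04 -1.87590430e-05] [ 0.29903928  1.06527931 -0.65552726]
{'fx': 440.4970166552091, 'fy': 440.4970166552091, 'cx': 324.71745048743554, 'cy': 212.31824054121103, 'T': array([[ 2.61144756e-04,  9.90327246e-01, -1.38751135e-01,
         3.24938755e-01],
       [-9.99953706e-01,  1.59319703e-03,  9.48931882e-03,
         2.63608516e-02],
       [ 9.61858887e-03,  1.38742234e-01,  9.90281816e-01,
         1.00719503e+00],
       [ 0.00000000e+00,  0.00000000e+00,  0.00000000e+00,
         1.00000000e+00]])}
```

View pics/top1.png

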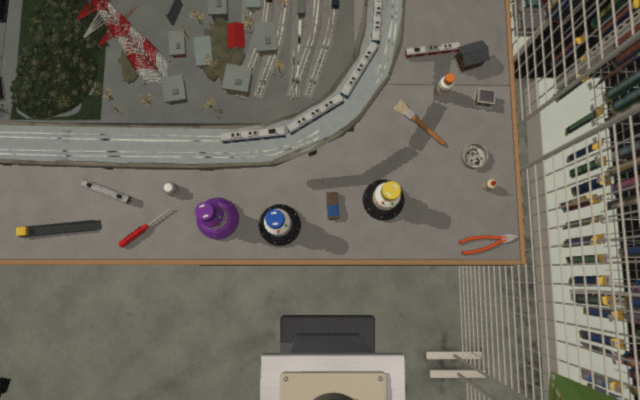

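View pics/side1.png

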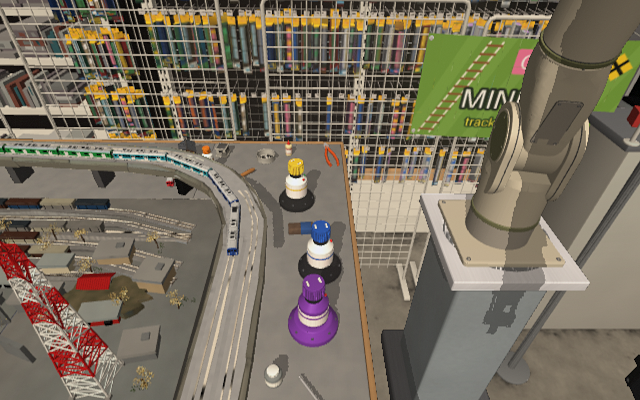

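The top picture shows three capped bottles: yellow at (391,191), blue at (275,219) and an all-purple look-alike at (207,212). The yellow shell at (391,191) fits the task, and both cameras put it at about (0.494, -0.117). I'll confirm it with a wrist close-up. First I move along an arc above the bottles.

>>> arm_command(
  xyz=[
    [0.28,-0.32,0.0],
    [0.28,-0.32,0.0],
    [0.28,-0.32,0.0],
    [0.28,-0.32,0.0],
    [0.28,-0.32,0.0],
    [0.28,-0.32,0.0],
    [0.28,-0.32,0.0],
    [0.28,-0.32,0.0],
    [0.28,-0.32,0.0],
    [0.28,-0.32,0.0],
    [0.28,-0.32,0.0],
    [0.28,-0.32,0.0],
  ],
  rot=[
    [0,0,-0.08],
    [0,0,-0.15],
    [0,0,-0.22],
    [0,0,-0.3],
    [0,0,-0.37],
    [0,0,-0.45],
    [0,0,-0.52],
    [0,0,-0.6],
    [0,0,-0.67],
    [0,0,-0.75],
    [0,0,-0.8],
    [0,0,-0.8],
  ],
  grip=1,
)

```text
time: 1.3
ee_pos: [0.4358, 0.2824, 0.2228]
eef_rot: [0.504, 0.863, 0.0, 0.001]
ft_force: [0.2, 0.6, -0.1]
width: 0.0875
grip_force: 0.0
```

>>> arm_command(
  xyz=[
    [0.061,-0.403,0.0],
    [0.061,-0.403,0.0],
    [0.061,-0.403,0.0],
    [0.061,-0.403,0.0],
    [0.061,-0.403,0.0],
    [0.061,-0.403,0.0],
    [0.061,-0.403,0.0],
    [0.061,-0.403,0.0],
    [0.061,-0.403,0.0],
    [0.061,-0.403,0.0],
    [0.061,-0.403,0.0],
    [0.061,-0.403,0.0],
    [0.061,-0.403,0.0],
    [0.061,-0.403,0.0],
  ],
  rot=[
    [0,0,-0.08],
    [0,0,-0.15],
    [0,0,-0.22],
    [0,0,-0.3],
    [0,0,-0.37],
    [0,0,-0.45],
    [0,0,-0.52],
    [0,0,-0.6],
    [0,0,-0.67],
    [0,0,-0.75],
    [0,0,-0.75],
    [0,0,-0.75],
    [0,0,-0.75],
    [0,0,-0.75],
  ],
)

```text
time: 2.47
ee_pos: [0.4944, -0.1151, 0.2224]
eef_rot: [0.781, 0.624, 0.0, -0.0]
ft_force: [-0.4, 0.0, 1.1]
width: 0.0869
grip_force: 0.0
```

```bash
python3 - <<'E'
from h import *
im=look("wrist",["yellow_cap","yellow_inner"],"2")
s=r.read_state();print(s["time"],s["ee_pos"],s["eef_rot"],s["ft_force"],s["joint_positions"])
m=r.camera_model("wrist");T=np.array(m["T"]);print(T.round(3))
h=cv2.cvtColor(im,cv2.COLOR_RGB2HSV)
k=cv2.inRange(h,(20,120,90),(35,255,255))
n,l,st,c=cv2.connectedComponentsWithStats(k)
i=1+np.argmax(st[1:,4]);print(st[i],c[i])
p=T@np.array([.494,-.117,.126,1]) 
q=np.linalg.inv(T)@np.array([.494,-.117,.126,1]);print(m["cx"]+m["fx"]*q[0]/-q[2],m["cy"]+m["fy"]*-q[1]/-q[2],m["fx"]*.019/-q[2])
E
```

```text
wrist yellow_cap 0.67 [ 0.4983 -0.1201  0.1263]Traceback (most recent call last):
  File "<stdin>", line 2, in <module>
  File "h.py", line 7, in look
    for d in r.spot_point(l,cam)[:4]:
             ~~~~~~~~~~~~^^^^^^^
ValueError: it knows: blue_cap, yellow_cap
```

View pics/wrist2.png

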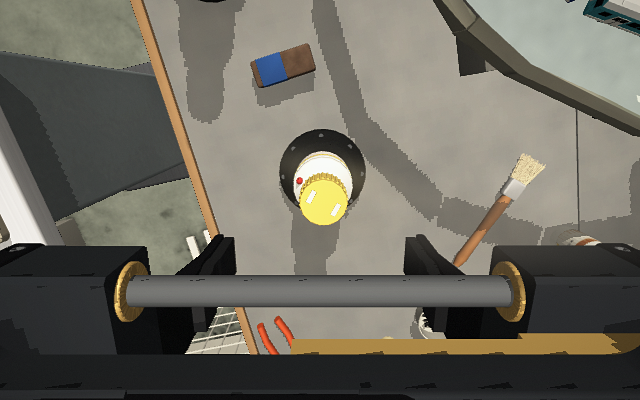

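The wrist view shows the yellow ribbed cap with its top at about (324,202), and the red dot on the white shoulder at (299,181). This is the right bottle. Next I fit the top disc and view an enlarged crop.

```bash
python3 - <<'E'
from h import *
im=cv2.imread("pics/wrist2.png")[:,:,::-1]
s=r.read_state();print(s["time"],s["ee_pos"],s["ft_force"],s["joint_positions"])
m=r.camera_model("wrist");T=np.array(m["T"])
h=cv2.cvtColor(np.ascontiguousarray(im),cv2.COLOR_RGB2HSV)
k=cv2.inRange(h,(20,60,190),(35,255,255))
c=max(cv2.findContours(k,0,1)[0],key=cv2.contourArea)
(u,v),rad=cv2.minEnclosingCircle(c);e=cv2.fitEllipse(c);print(u,v,rad,e,cv2.boundingRect(c))
def pt(u,v,z=.126):
    d=T[:3,:3]@np.array([(u-m["cx"])/m["fx"],-(v-m["cy"])/m["fy"],-1]);o=T[:3,3]
    return o+d*(z-o[2])/d[2]
print(pt(u,v),pt(*e[0]),m["fx"]*.019/(T[2,3]-.126))
cr=cv2.resize(im[110:250,250:400,::-1],(600,560),interpolation=cv2.INTER_CUBIC)
cv2.circle(cr,(int((u-250)*4),int((v-110)*4)),int(rad*4),(0,0,255),1)
cv2.imwrite("pics/crop2.png",cr)
E
```

```text
2.5667 [ 0.49441484 -0.11546773  0.22252728] [-0.70692733 -0.63104487  0.65770093] [-0.51671547  0.06172525  0.69176443  1.79717913 -0.04131433  1.29712192
 -0.03847994]
322.9886474609375 198.33807373046875 26.356708526611328 ((323.15191650390625, 198.9558563232422), (48.14986038208008, 50.91880798339844), 8.315953254699707) (298, 172, 51, 53)
[ 0.4974406  -0.11474356  0.126     ] [ 0.49745539 -0.11526218  0.126     ] 25.265279902248192
```

View pics/crop2.png

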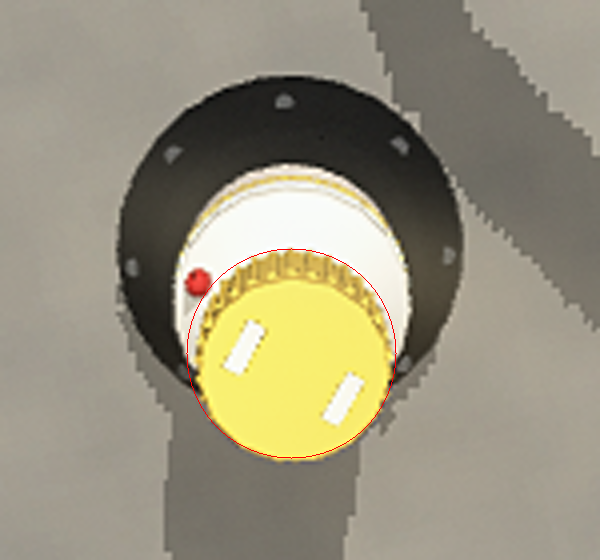

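The crop confirms the yellow ribbed shell, with its top disc centred at about pixel (324,202). That puts it at about (0.497, -0.1175). Descending now.

>>> arm_command(
  xyz=[
    [0.002,-0.002,-0.04],
    [0.002,-0.002,-0.08],
    [0.002,-0.002,-0.105],
    [0.002,-0.002,-0.118],
    [0.002,-0.002,-0.121],
    [0.002,-0.002,-0.121],
    [0.002,-0.002,-0.121],
    [0.002,-0.002,-0.121],
  ],
  rot=[
    [0,0,0],
    [0,0,0],
    [0,0,0],
    [0,0,0],
    [0,0,0],
    [0,0,0],
    [0,0,0],
    [0,0,0],
  ],
)

```text
time: 3.23
ee_pos: [0.4972, -0.1189, 0.1029]
eef_rot: [0.782, 0.623, 0.001, 0.001]
ft_force: [-0.7, 1.3, -0.0]
width: 0.0871
grip_force: 0.0
```

```bash
python3 - <<'E'
from h import *
im=look("wrist",["yellow_cap"],"3")
s=r.read_state();print(s["time"],s["ee_pos"],s["ft_force"],s["joint_positions"])
E
```

```text
wrist yellow_cap 0.68 [ 0.4985 -0.1154  0.1262]
3.3333 [ 0.49706825 -0.11899387  0.10270903] [ 0.49235041  0.06222537 -0.38789074] [-0.47070898  0.21236681  0.68892372  1.93537701 -0.15639144  1.04459477
  0.05919552]
```

View pics/wrist3.png

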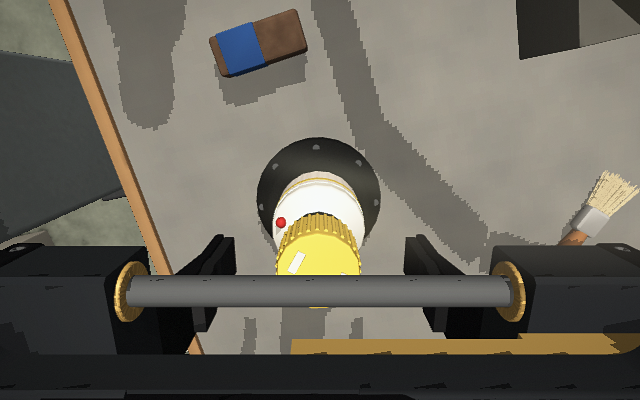

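The cap centre at u≈317 sits about 1 mm left of the finger midline at u≈320. I nudge across, then close.

>>> arm_command(
  xyz=[
    [-0.001,0.001,-0.002],
    [-0.001,0.001,-0.002],
    [-0.001,0.001,-0.002],
    [-0.001,0.001,-0.002],
    [-0.001,0.001,-0.002],
    [-0.001,0.001,-0.002],
    [-0.001,0.001,-0.002],
    [-0.001,0.001,-0.002],
    [-0.001,0.001,-0.002],
    [-0.001,0.001,-0.002],
  ],
  rot=[
    [0,0,0],
    [0,0,0],
    [0,0,0],
    [0,0,0],
    [0,0,0],
    [0,0,0],
    [0,0,0],
    [0,0,0],
    [0,0,0],
    [0,0,0],
  ],
  grip=0,
  squeeze=40,
)

```text
time: 4.17
ee_pos: [0.496, -0.1183, 0.0998]
eef_rot: [0.783, 0.622, 0.0, 0.001]
ft_force: [4.2, -1.5, -2.7]
width: 0.0366
grip_force: 40.0
```

>>> arm_command(
  xyz=[
    [0,0,-0.002],
    [0,0,-0.004],
    [0,0,-0.006],
    [0,0,-0.007],
    [0,0,-0.007],
    [0,0,-0.007],
  ],
  rot=[
    [0,0,0],
    [0,0,0],
    [0,0,0],
    [0,0,0],
    [0,0,0],
    [0,0,0],
  ],
)

```text
time: 4.67
ee_pos: [0.4962, -0.1183, 0.0935]
eef_rot: [0.783, 0.622, 0.001, 0.001]
ft_force: [1.5, -0.8, 10.8]
width: 0.0367
grip_force: 40.0
```

```bash
python3 - <<'E'
from h import *
s=r.read_state();print(s["time"],s["ee_pos"],s["ft_force"],s["torque"],s["joint_positions"])
E
```

```text
4.6667 [ 0.49617607 -0.11829694  0.09348338] [ 1.49421429 -0.83250668 10.83393607] [-0.22958314  0.01553347 -0.02405468] [-0.4675097   0.22402301  0.68574245  1.94613617 -0.16585696  1.02523638
  0.06506933]
```

The press reads 10.8 N, so the cap is at its stop. Now turning anticlockwise.

>>> arm_command(
  xyz=[
    [0,0,-0.0005],
    [0,0,-0.0005],
    [0,0,-0.0005],
    [0,0,-0.0005],
    [0,0,-0.0005],
    [0,0,-0.0005],
    [0,0,-0.0005],
    [0,0,-0.0005],
    [0,0,-0.0005],
    [0,0,-0.0005],
    [0,0,-0.0005],
    [0,0,-0.0005],
  ],
  rot=[
    [0,0,0.08],
    [0,0,0.16],
    [0,0,0.24],
    [0,0,0.32],
    [0,0,0.4],
    [0,0,0.48],
    [0,0,0.56],
    [0,0,0.64],
    [0,0,0.72],
    [0,0,0.8],
    [0,0,0.8],
    [0,0,0.8],
  ],
)

```text
time: 5.67
ee_pos: [0.4972, -0.1183, 0.0935]
eef_rot: [0.478, 0.878, 0.001, 0.002]
ft_force: [5.6, -0.9, 11.0]
width: 0.0368
grip_force: 40.0
```

```bash
python3 - <<'E'
from h import *
im=look("wrist",[],"4")
s=r.read_state();print(s["time"],s["ee_pos"],s["ft_force"],s["torque"],s["joint_positions"])
E
```

```text
5.7167 [ 0.49724006 -0.11831911  0.09349479] [ 4.68503523 -0.55400851 11.67160813] [-0.42355747 -0.72847864 -0.13780255] [-0.37149297  0.21172512  0.57491776  1.94147407 -0.13514616  1.02155373
  0.83660135]
```

View pics/wrist4.png

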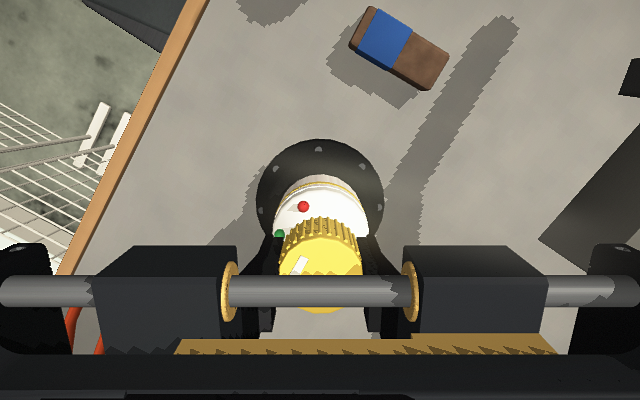

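Yellow shell is held without slip (mark at (299,265)); the red dot is at (303,206) and the green dot at (280,234). The reaction torque shows that the lugs have caught, so I continue.

>>> arm_command(
  xyz=[
    [0,0,0],
    [0,0,0],
    [0,0,0],
    [0,0,0],
    [0,0,0],
    [0,0,0],
  ],
  rot=[
    [0,0,0.08],
    [0,0,0.16],
    [0,0,0.24],
    [0,0,0.3],
    [0,0,0.3],
    [0,0,0.3],
  ],
)

```text
time: 6.22
ee_pos: [0.4975, -0.1182, 0.0935]
eef_rot: [0.342, 0.94, 0.001, 0.002]
ft_force: [6.7, 0.3, 8.9]
width: 0.0369
grip_force: 40.0
```

```bash
python3 - <<'E'
from h import *
s=r.read_state();print(s["time"],s["ee_pos"],s["eef_rot"],s["ft_force"],s["torque"],s["joint_positions"])
E
```

```text
6.2167 [ 0.49751742 -0.11815232  0.09352189] [3.41602225e-01 9.39841595e-01 7.80884476e-04 2.25514224e-03] [6.65833648 0.27028952 8.91851965] [-0.35028012 -1.1097479  -0.17797687] [-0.33785049  0.20832016  0.53626016  1.93982444 -0.12523403  1.02079751
  1.12761849]
```

>>> arm_command(
  xyz=[
    [0.001,0,-0.0005],
    [0.001,0,-0.001],
    [0.001,0,-0.001],
    [0.001,0,-0.001],
    [0.001,0,-0.001],
    [0.001,0,-0.001],
  ],
  rot=[
    [0,0,0.06],
    [0,0,0.12],
    [0,0,0.18],
    [0,0,0.2],
    [0,0,0.2],
    [0,0,0.2],
  ],
)

```text
time: 6.72
ee_pos: [0.4981, -0.118, 0.0933]
eef_rot: [0.246, 0.969, 0.001, 0.002]
ft_force: [-0.4, 1.0, 22.7]
width: 0.0372
grip_force: 40.0
```

```bash
python3 - <<'E'
from h import *
s=r.read_state();print(s["time"],s["eef_rot"],s["ft_force"],s["torque"],s["joint_positions"])
E
```

```text
6.7167 [2.46221132e-01 9.69211625e-01 7.93781536e-04 1.83034698e-03] [-0.41099603  1.01103814 22.70434064] [-0.06000432  0.48518701 -0.08504554] [-0.3151374   0.20882207  0.51111283  1.93675399 -0.12076559  1.0215601
  1.3227781 ]
```

>>> arm_command(
  xyz=[
    [0,0,0.0005],
    [0,0,0.0005],
    [0,0,0.0005],
    [0,0,0.0005],
  ],
  rot=[
    [0,0,0.05],
    [0,0,0.1],
    [0,0,0.1],
    [0,0,0.1],
  ],
)

```text
time: 7.05
ee_pos: [0.4984, -0.1177, 0.0932]
eef_rot: [0.198, 0.98, 0.001, 0.002]
ft_force: [3.6, 1.5, 13.1]
width: 0.0369
grip_force: 40.0
```

```bash
python3 - <<'E'
from h import *
im=look("wrist",[],"5")
s=r.read_state();print(s["time"],s["eef_rot"],s["ft_force"],s["torque"],s["joint_positions"])
look("side",[],"5");a=cv2.imread("pics/side5.png")[130:230,240:360]
cv2.imwrite("pics/w5.png",np.hstack([cv2.resize(cv2.imread("pics/wrist5.png")[120:300,240:400],(480,540)),cv2.resize(a,(320,540))]))
E
```

```text
7.1 [1.97797669e-01 9.80240104e-01 9.57947619e-04 2.12202958e-03] [ 3.05545867  1.73862639 12.20739608] [ 0.52348583 -0.87785145 -0.51050203] [-0.30449145  0.2079029   0.49857415  1.93632941 -0.11820509  1.02090201
  1.41912438]
```

View pics/w5.png

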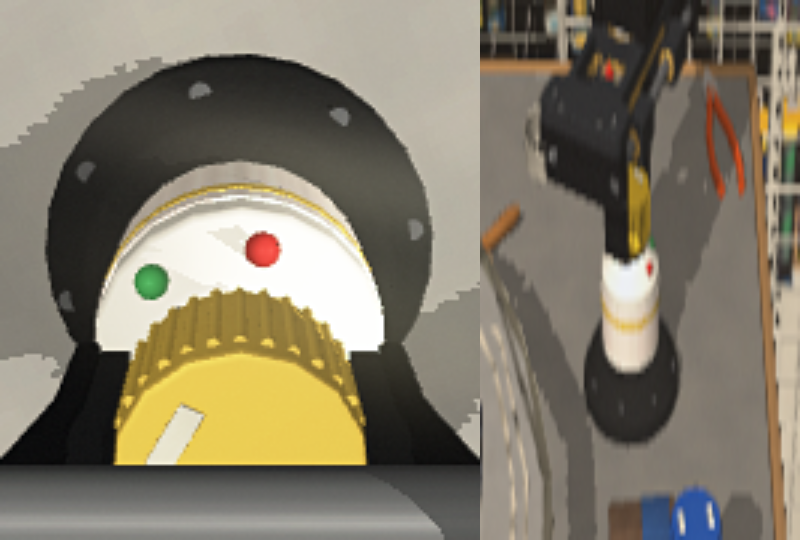

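The wrist crop shows the green dot at (151,282) now left of the cap front, the red dot at (262,250), and the grip intact. The torque jump to 0.51 N m suggests the hard stop. One small further turn will confirm it.

>>> arm_command(
  xyz=[
    [0,0,0],
    [0,0,0],
    [0,0,0],
  ],
  rot=[
    [0,0,0.03],
    [0,0,0.06],
    [0,0,0.06],
  ],
)

```text
time: 7.4
ee_pos: [0.4981, -0.1177, 0.0931]
eef_rot: [0.168, 0.986, 0.001, 0.002]
ft_force: [2.8, 0.7, 13.1]
width: 0.037
grip_force: 40.0
```

```bash
python3 - <<'E'
from h import *
s=r.read_state();print(s["time"],s["ft_force"],s["torque"],s["eef_rot"])
E
```

```text
7.4 [ 2.81344126  0.65332705 13.07457774] [ 0.26754502 -0.46944999 -0.68677162] [1.67557223e-01 9.85860322e-01 8.62934328e-04 1.80503914e-03]
```

It is at the stop: 0.69 N m. Releasing and lifting clear.

>>> arm_command(
  xyz=[
    [0,0,0],
    [0,0,0],
    [0,0,0],
    [0,0,0],
    [0,0,0],
    [0,0,0],
    [0,0,0.02],
    [0,0,0.05],
    [0,0,0.09],
    [0,0,0.13],
    [-0.03,0,0.13],
    [-0.06,0,0.13],
    [-0.06,0,0.13],
    [-0.06,0,0.13],
  ],
  rot=[
    [0,0,0],
    [0,0,0],
    [0,0,0],
    [0,0,0],
    [0,0,0],
    [0,0,0],
    [0,0,0],
    [0,0,0],
    [0,0,0],
    [0,0,0],
    [0,0,0],
    [0,0,0],
    [0,0,0],
    [0,0,0],
  ],
  grip=1,
)

```text
time: 8.57
ee_pos: [0.4355, -0.118, 0.2219]
eef_rot: [0.168, 0.986, 0.001, 0.0]
ft_force: [0.3, 0.2, -0.4]
width: 0.0871
grip_force: 0.0
```

```bash
python3 - <<'E'
from h import *
for c in("wrist","side"): look(c,["yellow_cap"],"6")
print(r.read_state()["time"])
a=cv2.imread("pics/side6.png")[140:220,260:340]
cv2.imwrite("pics/w6.png",np.hstack([cv2.resize(cv2.imread("pics/wrist6.png")[60:300,200:440],(400,400)),cv2.resize(a,(400,400))]))
E
```

```text
wrist yellow_cap 0.77 [ 0.4984 -0.1193  0.1244]
side yellow_cap 0.57 [ 0.4968 -0.1167  0.125 ]
8.7667
```

View pics/w6.png

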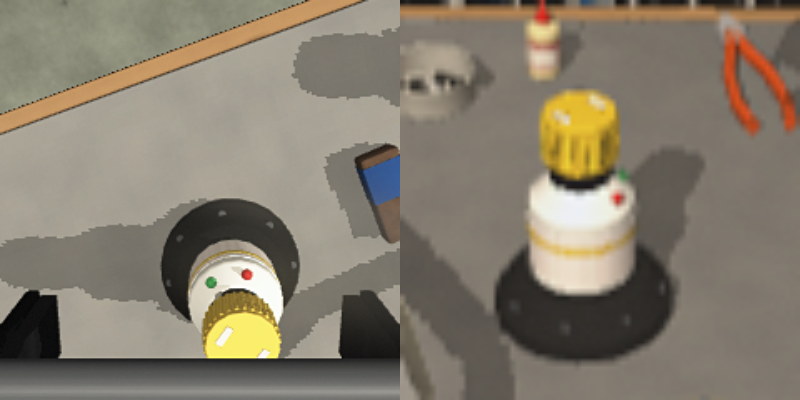

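The cap is back up at z≈0.125 with nothing touching it, but the stripe is hidden under the shell. I take a lower look from the dot side.

>>> arm_command(
  xyz=[
    [-0.03,0,-0.02],
    [-0.03,0,-0.05],
    [-0.03,0,-0.08],
    [-0.03,0,-0.08],
    [-0.03,0,-0.08],
  ],
  rot=[
    [0,0,0],
    [0,0,0],
    [0,0,0],
    [0,0,0],
    [0,0,0],
  ],
)

```text
time: 9.18
ee_pos: [0.4058, -0.1181, 0.1411]
eef_rot: [0.168, 0.986, -0.001, -0.002]
ft_force: [-0.7, -0.6, 0.5]
width: 0.0871
grip_force: 0.0
```

```bash
python3 - <<'E'
from h import *
look("wrist",["yellow_cap"],"7")
print(r.read_state()["ee_pos"],r.read_state()["ft_force"])
cv2.imwrite("pics/w7.png",cv2.resize(cv2.imread("pics/wrist7.png")[0:280,200:480],(600,600),interpolation=2))
E
```

```text
[ 0.40740132 -0.11831115  0.14298749] [0.09057431 0.80871867 0.67023568]
```

View pics/w7.png

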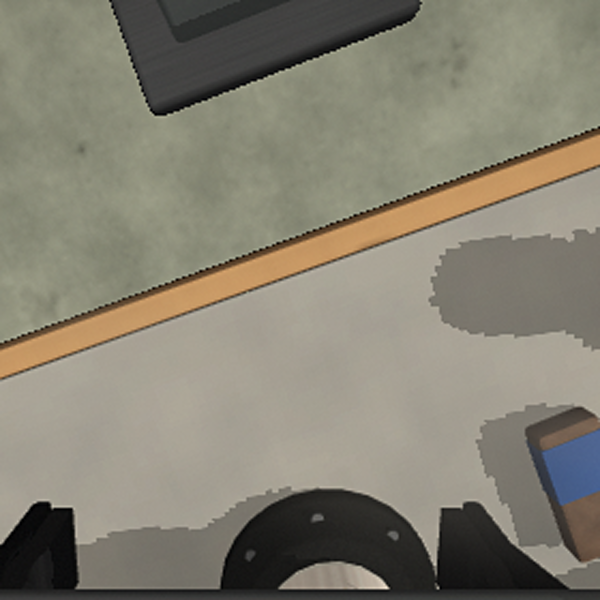

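That view missed the cap, with only the stand visible at the bottom edge. I tilt the tool to look towards +x.

>>> arm_command(
  xyz=[
    [0,0,0.02],
    [0.0,0,0.04],
    [0.0,0,0.04],
    [0.0,0,0.04],
    [0.0,0,0.04],
    [0.0,0,0.04],
    [0.0,0,0.04],
  ],
  rot=[
    [0,-0.1,0],
    [0,-0.2,0],
    [0,-0.3,0],
    [0,-0.4,0],
    [0,-0.5,0],
    [0,-0.5,0],
    [0,-0.5,0],
  ],
)

```text
time: 9.87
ee_pos: [0.4063, -0.119, 0.1832]
eef_rot: [0.164, 0.954, 0.041, 0.246]
ft_force: [-0.6, -1.1, -0.2]
width: 0.087
grip_force: 0.0
```

```bash
python3 - <<'E'
from h import *
look("wrist",["yellow_cap"],"8")
s=r.read_state();print(s["time"],s["ee_pos"],s["ft_force"],s["joint_positions"])
cv2.imwrite("pics/w8.png",cv2.resize(cv2.imread("pics/wrist8.png")[60:280,210:430],(600,600),interpolation=2))
E
```

```text
wrist yellow_cap 0.61 [ 0.4971 -0.1193  0.1266]
9.9667 [ 0.40646642 -0.11930267  0.18324859] [-0.37514822 -1.00219661  0.55689765] [ 0.03396234 -0.4971281   0.19656536  2.39086603 -0.02203216  0.74890551
  1.47369587]
```

View pics/w8.png

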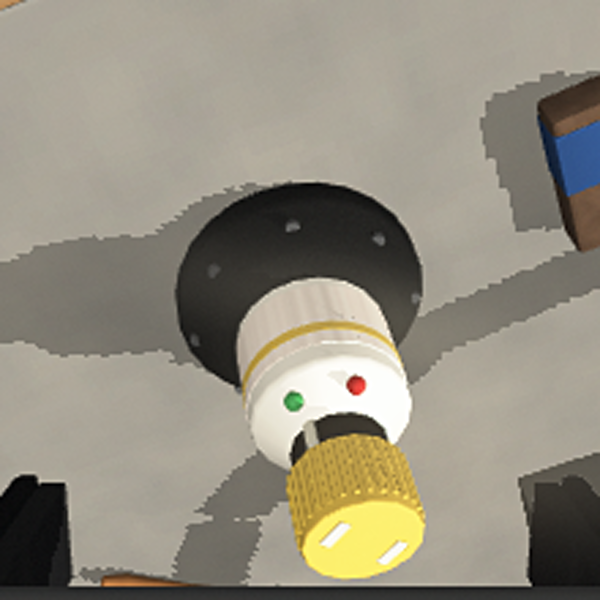

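The stripe at (310,433) stands over the green dot at (293,401), well clear of the red dot at (356,385), and the cap is up. Joint 2 is near its limit, so I undo the tilt before handing in.

>>> arm_command(
  xyz=[
    [0,0,0.02],
    [0,0,0.04],
    [0,0,0.04],
    [0,0,0.04],
    [0,0,0.04],
    [0,0,0.04],
    [0,0,0.04],
  ],
  rot=[
    [0,0.1,0],
    [0,0.2,0],
    [0,0.3,0],
    [0,0.4,0],
    [0,0.5,0],
    [0,0.5,0],
    [0,0.5,0],
  ],
)

```text
time: 10.55
ee_pos: [0.4077, -0.1179, 0.2218]
eef_rot: [0.167, 0.986, -0.001, 0.0]
ft_force: [0.2, 0.4, -0.6]
width: 0.0871
grip_force: 0.0
```

```bash
python3 - <<'E'
from bench import r
print(r.read_state()["joint_positions"]);print(r.close_job())
E
```

```text
[ 0.01194991 -0.12368471  0.1487037   1.96005246  0.02019969  1.3036901
  1.38841737]
the job is handed in; nothing more can be done
None
```

The yellow cap was pressed down, turned anticlockwise to its stop with the stripe over the green dot, and let go to spring back up; the blue-capped bottle was not touched, and the job was handed in at about 10.6 s.

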